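Uncover the specimen and hold the magnifier over it

TASK

Get the specimen on the stage ready for a close look. First lift off the upside-down beaker that covers it and set it, still upside down, over the drying peg, seated on the peg's flange and let go; then take the magnifier from its rest by the handle, lift it higher than the tube racks to carry it over, and finish still holding it level and centred about 15 mm above the specimen's face, still and touching nothing but your gripper. Never let the magnifier touch the stage or the specimen, let neither beaker nor magnifier bump the racks, and leave the spirit lamp, the dish stack and the dropper bottle where they stand.

Things in the scene. Friction and masses are not known exactly. Their poses are not given: they have to be found in the camera images.
- beaker: whitish opaque plastic beaker with short grey graduation lines, a bead round its rim and a foot ring on its closed end, 54 mm outer diameter, 70 mm tall, 3 mm wall, 4 mm thick bottom, inner diameter 48 mm, about 60 g. It stands upside down (mouth down, closed end up) over the specimen, its rim on the stage top. Origin: centre of its mouth (the lower end as it stands); z points to the closed end, up.
- peg_stand: fixed drying stand: grey round foot 84 mm across, white round flange 64 mm across with its top 30 mm above the bench, and from it an upright white peg of 20 mm diameter with a tapered tip, top 80 mm above the bench. Origin: centre of the foot's underside, on the bench.
- peg_seat (a point): centre of the flange's top face, on the peg's axis, 30 mm above the bench: the beaker's rim rests here when seated.
- lens: hand magnifier lying level on its rest: round clear lens in an aluminium frame 60 mm across and 12 mm thick, with one straight grey handle, 12 mm wide and 14 mm high, from 29 to 131 mm from the lens centre along the body's -x. Origin: lens centre, at the underside of frame and handle (same level); z up. About 110 g; it balances about 50 mm from the lens centre along -x, a good place to grip.
- lens_rest: fixed white rest of the magnifier, 26 mm high: a 50 x 50 mm block under the lens and a small 20 x 30 mm block under the handle's end (108 to 128 mm from the lens centre), joined by a bar 12 mm wide and 5 mm high on the bench under the handle; the handle between is free from both sides. Origin: on the bench under the lens centre; the handle lies along -x.
- stage: fixed low microscope stage on the bench, white, 130 x 130 mm, flat black top 24 mm above the bench. The specimen is clamped in its middle: a round holder 36 mm across and 8 mm high, with the steel specimen 30 mm across, 10 mm high on it. Origin: centre of the underside.
- specimen (a point): centre of the specimen's flat upper face, 42 mm above the bench, 18 mm above the stage top; z up.
- rack_right: fixed rack of capped tubes, 220 mm long (its x), 44 mm wide (its y), 90 mm high with the caps, on the robot's right of the stage (-y). Origin: centre of the underside on the bench.
- rack_left: the same rack on the robot's left of the stage (+y). Drying stand and magnifier rest stand beyond the two racks, one on each side, which one where varies.
- spirit_lamp: bystander: glass spirit lamp, 72 mm across, 88 mm high, loose, beyond the stage. Origin: centre of the underside.
- dish_stack: bystander: stack of small round dishes, 58 mm across, 41 mm high, one loose piece. Origin: centre of the underside.
- dropper: bystander: small amber bottle, 40 mm across, 85 mm high, loose. Origin: centre of the underside.
There are look-alikes about, which are no part of the job. What is shaped like the beaker but green is not meant.

How it is judged:
By the outcome, as a careful person would: the job done as asked, in the order asked, and still so for the second after the job is handed in, while the arm keeps its last pose, push and grip.
It also fails if it takes over 61 s, if anything falls off the work surface, if the arm or the gripper's body presses on something with over 40 N, if the wrist force passes 120 N, or if a joint passes its speed limit or range.

ROBOT

A 6-joint arm with a two-finger parallel gripper is mounted at the origin on the work surface. World frame = base frame: x ahead of the robot, y to its left, z up, the work surface at z = 0. Lengths are in m, angles in rad, forces in N, time in s.
With the tool pointing down it reaches from about 0.375 to 0.925 m from the base axis. Payload 5.7 kg.
Tool frame: the origin (TCP) lies on the centre line of the jaws, within the pads' length; the fingertips stand 19 mm ahead of it and the grasp point (between the pads) is the TCP; z points along the fingers, y is the line along which they close (so a half turn about z gives the same grasp; the last joint's range is limited). The gripper opens to 85 mm and grips with 20 to 120 N. Pads are 22 mm wide; open, the fingers measure 114 mm over their backs; the gripper's body (76 mm by 85 mm) begins 54 mm behind the grasp point. The pads swing forward as they close: fully open they stand 13 mm farther back than shut.
Start: joints at [1.043, 0.359, 1.51, -0, 1.272, -0.115], TCP at [0.241, 0.55, 0.25] pointing down, gripper open.
Joint ranges: [-2.97, 2.97], [-1.01, 2.36], [0.21, 2.38], [-0.96, 4.11], [0.2, 2.71], [-2.98, 2.98]. Speed limits (rad/s): [2.39, 2.39, 3.14, 3.14, 3.14, 3.14].

INTERFACE

Orientations are given as a rotation vector (axis times angle).
In Python, from station import r, grab_frame, camera_info gives the robot as it stands.
- The arm moves only by the tool move_arm, never from a script. Its argument "steps" is a list of rows, each an object of numbers: "tx", "ty", "tz": the shift along the tool's x, y, z in mm; "yaw": the turn about the tool's z in degrees; "gripper": the closure, from 0 (fully open) to 1 (shut). A call has 1 to 12 rows; each row shifts and turns the commanded pose from where the row before left it, along the tool's axes as they then stand; what a row does not reach is not made up. A row lasts 1/10 s, in which the tool goes at most 50 mm and 8.59 degrees, less where a joint would pass 70% of its speed; a pose out of reach is approached as far as the arm can. A call is refused whole if a number of a shift passes 50 or a number of a turn 8.59, either way. A call with a gripper value outside its range is refused whole. The fingers move at their own pace and stop on an object; the grip force is fixed at half the most. Time passes only in rows, so rows that do not move let the fingers close. It gives the time, the measured TCP pose, the force, the opening and the grip force at its end, in the units of the state.
- r.get_obs(): the state, without advancing time (a new reading comes with each control period).
- grab_frame(name): name is "scene" or "top"; returns the picture (384x512x3 uint8, red, green, blue); there is no depth.
- camera_info(name): a dict with "intrinsics" (3x3 intrinsics, pixels), "rvec" (rotation vector, rad) and "tvec" (3), from world to camera coordinates, as OpenCV has them. Camera axes: x right, y down, z forward; pixel columns grow to the right and rows downward; lengths in m; the calibration is good to about 2 mm. A picture is of the moment at which its call begins. camera_info takes no time and is no camera call.
- r.sign_off(): hands the job in; it is judged then, once.
The state is a dict: "t": time; "q": joint angles; "joint_vel": joint speeds; "joint_efforts": joint torques, N m; "position": TCP position; "ee_rot": TCP orientation; "wrist_force": force on the tool from outside, world axes, zero at the start; "ft_torque": the same for the moment, N m; "width": opening from 0.0 (shut) to 1.0 (fully open); "gripper_force": force on a finger pad.
Only numpy, scipy, OpenCV 4.12 (cv2) and the standard library are available. Lean on these libraries where they do the work, as an engineer would, in place of code of your own. Each camera call takes 0.05 s, during which the arm holds its last target. There are 200 camera calls.

## Working session

There is one attempt and no reset: what is moved stays moved. The work goes in short steps, Python scripts to look and compute and a tool call to move; the robot and the scene stay as the last step left them, time stands still between calls to the robot, and variables do not carry over. Pictures are saved under pics/ and viewed, at most 10 in all, crops included, and the job is handed in when it is done.

Besides the shell and the picture viewer there is one more tool, called after "Request:" by a JSON object that holds its "method" and its "body". move_arm: Moves the arm, as the interface text tells. Its arguments: {"type":"object","properties":{"steps":{"type":"array"}},"required":["steps"]}

```bash
mkdir -p pics
python3 - <<'E'
from station import r, grab_frame, camera_info
import cv2
for n in("scene","top"):
    cv2.imwrite(f"pics/{n}0.png",grab_frame(n)[:,:,::-1]); print(n,camera_info(n))
o=r.get_obs(); print(o)
E
```

```text
scene {'intrinsics': array([[438.42253274,   0.        , 250.09783158],
       [  0.        , 438.42253274, 195.14213449],
       [  0.        ,   0.        ,   1.        ]]), 'rvec': array([ 1.62016056,  1.74773257, -0.83409045]), 'tvec': array([ 0.02074928, -0.28031541,  1.56954789])}
top {'intrinsics': array([[360.69338836,   0.        , 252.33493724],
       [  0.        , 360.69338836, 189.68264841],
       [  0.        ,   0.        ,   1.        ]]), 'rvec': array([ 2.22789209, -2.16765021,  0.10886603]), 'tvec': array([-0.02529996,  0.56666634,  0.92179032])}
{'t': 0.1, 'q': array([ 1.04290368e+00,  3.59430215e-01,  1.51133645e+00, -2.58630289e-05,
        1.27252845e+00, -1.15118713e-01]), 'joint_vel': array([ 0.00075182, -0.00160191, -0.00185974, -0.0005732 , -0.00058465,
       -0.00156879]), 'joint_efforts': array([-6.05187161e-04, -5.28656960e+01, -2.79345363e+01, -4.20376209e-04,
        5.09828518e-03, -2.69762342e-05]), 'position': array([0.24041341, 0.54907609, 0.24953462]), 'ee_rot': array([-6.43673167e-01, -3.07441867e+00,  2.54904668e-03]), 'wrist_force': array([-1.27739725, -0.54746908,  0.48702223]), 'ft_torque': array([ 0.03131243,  0.04003823, -0.03061166]), 'gripper_force': 0.0, 'width': 0.9994693047850949}
```

View pics/scene0.png

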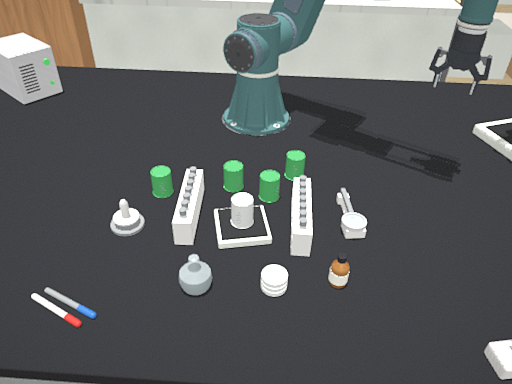

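View pics/top0.png

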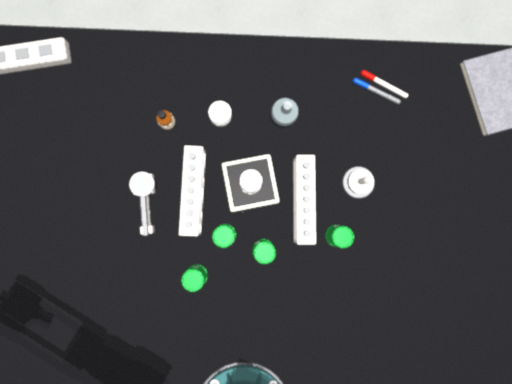

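The magnifier rest is on the left (top view, about 142,185) and the peg stand on the right (359,182). The beaker is on the stage at (251,181), with green decoys nearer the robot. Next I zoom in.

Run:
```python
import cv2
t=cv2.imread("pics/top0.png");s=cv2.imread("pics/scene0.png")
cv2.imwrite("pics/t1.png",cv2.resize(t[145:260,125:385],None,fx=3,fy=3,interpolation=cv2.INTER_CUBIC))
cv2.imwrite("pics/s1.png",cv2.resize(s[155:255,105:375],None,fx=2.9,fy=2.9,interpolation=cv2.INTER_CUBIC))
```

```text
(no output)
```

View pics/t1.png

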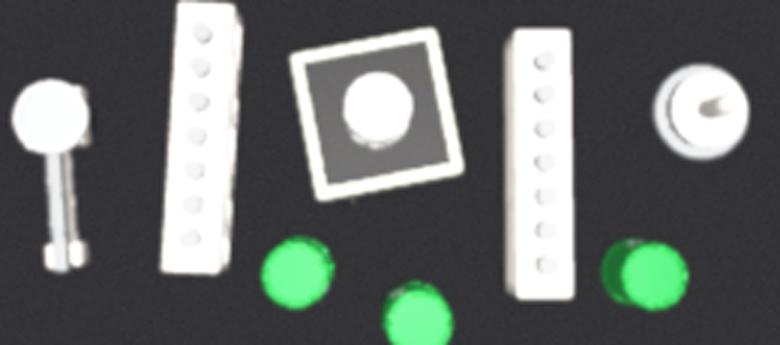

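View pics/s1.png

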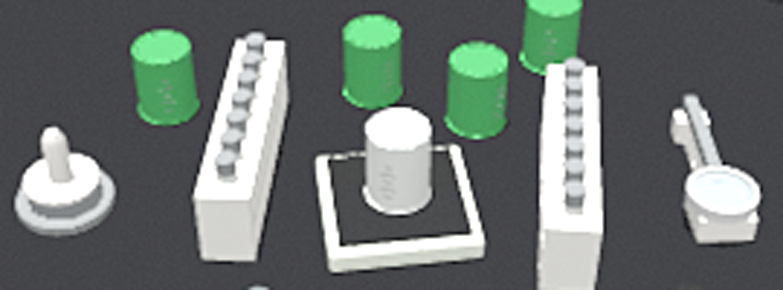

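The zooms show, in top-crop pixels: beaker closed end (378,106), stage frame corners (290,54), (437,27), (464,171) and (320,202), lens disc (51,117), handle end (62,272), flange (709,112). I'll convert these to world positions and check them with an overlay in both views.

```bash
cat > h.py <<'E'
import numpy as np, cv2
from station import camera_info
C={n:camera_info(n) for n in("scene","top")}
def ray(n,uv,z):
    c=C[n];R=cv2.Rodrigues(c["rvec"])[0];o=-R.T@c["tvec"]
    d=R.T@np.linalg.inv(c["intrinsics"])@[*uv,1];return (o+d*(z-o[2])/d[2])[:2]
def proj(n,P):
    c=C[n];return cv2.projectPoints(np.array(P,float).reshape(-1,1,3),c["rvec"],c["tvec"],c["intrinsics"],None)[0][:,0]
T=lambda U,V,z:ray("top",((U+.5)/3-.5+125,(V+.5)/3-.5+145),z)
S=lambda U,V,z:ray("scene",((U+.5)/2.9-.5+105,(V+.5)/2.9-.5+155),z)
def circ(c,r,z):
    a=np.linspace(0,2*np.pi,60);return np.c_[c[0]+r*np.cos(a),c[1]+r*np.sin(a),0*a+z]
E
cat > m.py <<'E'
from h import *
st=[T(*p,.024) for p in((290,54),(437,27),(464,171),(320,202))];sc=np.mean(st,0)
print("stage",sc,[np.linalg.norm(st[i]-st[i-1]).round(4) for i in range(4)])
e=(st[0]-st[3])+(st[1]-st[2]);print("stage yaw",np.degrees(np.arctan2(e[1],e[0])))
sS=[S(*p,.024) for p in((315,157),(461,146),(484,243),(330,262))];print("stage scene",np.mean(sS,0))
b=T(378,106,.094);print("beaker top",b,"scene",S(398,130,.094))
L=T(51,117,.038);he=T(62,272,.04);print("lens",L,"scene",S(722,190,.038),"hend",he,np.linalg.norm(L-he),"dir",np.degrees(np.arctan2(*(L-he)[::-1])), "scene hend",S(690,98,.04))
f=T(709,112,.03);print("flange",f,"foot",T(701,112,.008),"scene",S(61,181,.03),S(52,130,.08),"tip top",T(718,100,.08))
for n,p in dict(RLl=(178,2),RLr=(235,5),RLb=(220,273),RLbl=(161,271),RR0=(515,28),RR1=(571,28),RR2=(574,299),RR3=(516,299)).items(): print(n,T(*p,.08))
for n,p in dict(g1=(298,273),g2=(418,322),g3=(655,275)).items(): print(n,T(*p,.07))
for n in("scene","top"):
    I=cv2.resize(cv2.imread(f"pics/{n}0.png"),None,fx=3,fy=3,interpolation=cv2.INTER_CUBIC)
    d=(L-he)/np.linalg.norm(L-he);q=np.array([-d[1],d[0]])
    hd=[[*(L-d*.029+q*.006),.04],[*(L-d*.131+q*.006),.04],[*(L-d*.131-q*.006),.04],[*(L-d*.029-q*.006),.04]]
    for P,col in((circ(b,.027,.094),(0,0,255)),(circ(b,.027,.024),(0,0,255)),(circ(L,.03,.038),(255,0,0)),(circ(f,.032,.03),(0,160,0)),(circ(f,.042,0.),(0,160,0)),(hd,(255,0,255)),([[*p,.024] for p in st],(0,200,255))):
        cv2.polylines(I,[np.int32(proj(n,P)*3+1)],True,col,1)
    I=I[435:760,375:1155] if n=="top" else I[480:750,315:1115]
    cv2.imwrite(f"pics/o_{n}.png",I[:, :800])
a=cv2.imread("pics/o_top.png");c=cv2.imread("pics/o_scene.png")
w=800;cv2.imwrite("pics/o.png",np.vstack([cv2.copyMakeBorder(x,0,0,0,w-x.shape[1],0) for x in(a,c)]))
E
python3 m.py
```

```text
stage [ 0.58585325 -0.00472677] [np.float64(0.1313), np.float64(0.1305), np.float64(0.1281), np.float64(0.1275)]
stage yaw 12.542776962141161
stage scene [ 0.60005242 -0.00072496]
beaker top [ 0.58514673 -0.00317478] scene [ 0.59256434 -0.00133949]
lens [0.57322548 0.2727481 ] scene [0.58002648 0.27359103] hend [0.44304944 0.25678256] 0.1311514442566017 dir 6.992166706381769 scene hend [0.45468463 0.25847958]
flange [ 0.59465294 -0.29288589] foot [ 0.59669782 -0.29297844] scene [ 0.60759476 -0.28881375] [ 0.60038929 -0.29045759] tip top [ 0.59969058 -0.28377136]
RLl [0.66723282 0.16249898]
RLr [0.66623296 0.11593882]
RLb [0.4478339  0.12009091]
RLbl [0.44825752 0.16738256]
RR0 [ 0.65440149 -0.11467584]
RR1 [ 0.65585225 -0.16107211]
RR2 [ 0.43399524 -0.16661621]
RR3 [ 0.4328548  -0.11940614]
g1 [0.44882169 0.05791511]
g2 [ 0.41155542 -0.04103483]
g3 [ 0.4544687  -0.23543974]
```

View pics/o.png

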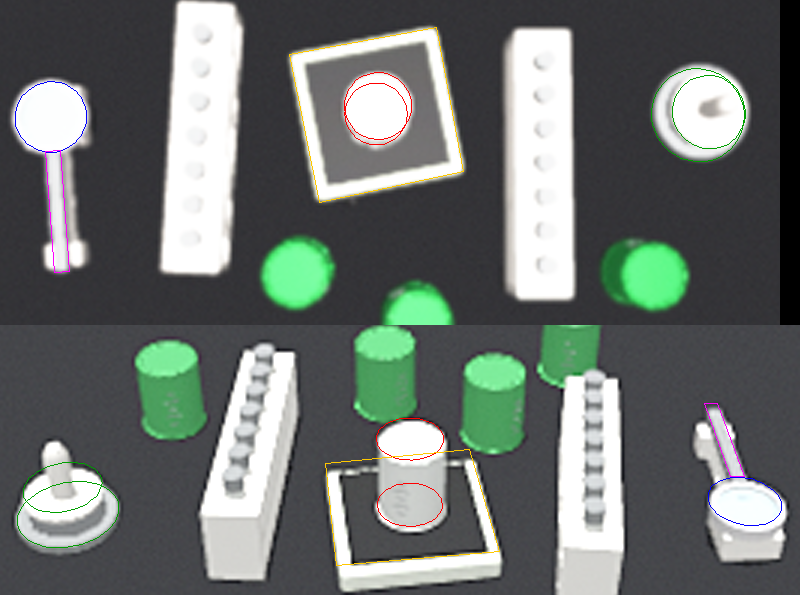

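Both views agree laterally, but in x the scene view reads about 10 mm farther than the top view. The gripper's known pose can settle which is right, so I'll move it above the beaker and compare.

```bash
cat >> h.py <<'E'
from scipy.spatial.transform import Rotation as Ro
def go(x,y,z,ydir=None):
    "tool-frame shift (mm) then yaw (deg) to bring TCP to xyz and closing line to angle ydir (deg)"
    from station import r
    o=r.get_obs();R=Ro.from_rotvec(o["ee_rot"]);p=o["position"]
    ya=R.as_matrix()[:,1];a=np.degrees(np.arctan2(ya[1],ya[0]))
    print("t",round(o["t"],2),"pos",p.round(4),"yang",round(a,2),"tilt",np.degrees(np.arccos(-R.as_matrix()[2,2])).round(2),"q6",o["q"][5].round(2),"w",round(o["width"],3),"F",o["wrist_force"].round(2),"g",round(o["gripper_force"],1))
    print("shift mm",(R.inv().apply(np.array([x,y,z])-p)*1e3).round(1))
    if ydir is not None: print("yaw",round(-((ydir-a+90)%180-90),2),"shift after yaw:",(Ro.from_euler("z",((ydir-a+90)%180-90),degrees=True)*R).inv().apply(np.array([x,y,z])-p).round(4)*1e3)
E
python3 -c "
from h import *
go(.585,-.003,.25,0)
print(proj('scene',[[0,0,0],[.24,.549,.25]]),proj('top',[[0,0,0]]))"
```

```text
t 0.1 pos [0.2404 0.5491 0.2495] yang 66.35 tilt 0.1 q6 -0.12 w 0.999 F [-1.28 -0.55  0.49] g 0.0
shift mm [-5.371e+02 -3.675e+02  1.000e-01]
yaw 66.35 shift after yaw: [-552.1  344.6   -1.1]
[[255.89373833 116.84150139]
 [452.78084031  85.97284152]] [[242.43515066 411.41724105]]
```

Request:
{"method": "move_arm", "body": {"steps": [{"yaw": 8.3}, {"yaw": 8.3}, {"yaw": 8.3}, {"yaw": 8.3}, {"yaw": 8.3}, {"yaw": 8.3}, {"yaw": 8.3}, {"yaw": 8.3}, {"tx": -20, "ty": 12}, {"tx": -40, "ty": 25}, {"tx": -40, "ty": 25}, {"tx": -40, "ty": 25}]}}

```text
$.steps[0]: bad value
```

Request:
{"method": "move_arm", "body": {"steps": [{"tx": -40, "ty": 25}, {"tx": -40, "ty": 25}, {"tx": -40, "ty": 25}, {"tx": -40, "ty": 25}, {"tx": -40, "ty": 25}, {"tx": -40, "ty": 25}, {"tx": -40, "ty": 25}, {"tx": -40, "ty": 25}, {"tx": -40, "ty": 25}, {"tx": -40, "ty": 25}, {"tx": -12, "ty": 7}, {}]}}

```text
$.steps[0]: bad value
```

Run:
```python
from h import *
from station import grab_frame
go(.585,-.003,.25,0)
from station import r
p=r.get_obs()["position"]
out=[]
for n in("scene","top"):
    I=cv2.cvtColor(grab_frame(n),cv2.COLOR_RGB2BGR);cv2.imwrite(f"pics/{n}1.png",I)
    tip=proj(n,[p,p+[.0,0,-.019+.013],p+[.0425,0,-.006],p-[.0425,0,.006]]);print(n,tip)
    u,v=tip[0];x0=int(u-65);y0=int(v-65)
    c=cv2.resize(I[y0:y0+130,x0:x0+130],None,fx=3,fy=3,interpolation=cv2.INTER_CUBIC)
    for t in tip: cv2.drawMarker(c,tuple(np.int32((t-[x0,y0])*3+1)),(0,0,255),0,8)
    out.append(c);print(x0,y0)
cv2.imwrite("pics/g1.png",np.hstack(out))
```

```text
t 0.1 pos [0.2404 0.5491 0.2495] yang 66.35 tilt 0.1 q6 -0.12 w 0.999 F [-1.28 -0.55  0.49] g 0.0
shift mm [-5.371e+02 -3.675e+02  1.000e-01]
yaw 66.35 shift after yaw: [-552.1  344.6   -1.1]
scene [[452.8024567   86.19686173]
 [452.14601312  88.2464993 ]
 [456.81238677  94.98322943]
 [447.73090839  81.87252001]]
387 21
top [[-46.84695124 346.40425588]
 [-44.31169201 345.2550124 ]
 [-42.39700096 322.24231402]
 [-46.2436296  368.47499718]]Traceback (most recent call last):
  File "<stdin>", line 11, in <module>
cv2.error: OpenCV(4.12.0) /io/opencv/modules/imgproc/src/resize.cpp:4208: error: (-215:Assertion failed) !ssize.empty() in function 'resize'
```

The rows seem to need every field.

Request:
{"method": "move_arm", "body": {"steps": [{"tx": 0, "ty": 0, "tz": 0, "yaw": 8.3, "gripper": 0}, {"tx": 0, "ty": 0, "tz": 0, "yaw": 8.3, "gripper": 0}, {"tx": 0, "ty": 0, "tz": 0, "yaw": 8.3, "gripper": 0}, {"tx": 0, "ty": 0, "tz": 0, "yaw": 8.3, "gripper": 0}, {"tx": 0, "ty": 0, "tz": 0, "yaw": 8.3, "gripper": 0}, {"tx": 0, "ty": 0, "tz": 0, "yaw": 8.3, "gripper": 0}, {"tx": 0, "ty": 0, "tz": 0, "yaw": 8.3, "gripper": 0}, {"tx": 0, "ty": 0, "tz": 0, "yaw": 8.3, "gripper": 0}, {"tx": -20, "ty": 12, "tz": 0, "yaw": 0, "gripper": 0}, {"tx": -40, "ty": 25, "tz": 0, "yaw": 0, "gripper": 0}, {"tx": -40, "ty": 25, "tz": 0, "yaw": 0, "gripper": 0}, {"tx": -40, "ty": 25, "tz": 0, "yaw": 0, "gripper": 0}]}}

```text
t: 1.4
position: [0.328, 0.4081, 0.2501]
ee_rot: [2.221, 2.222, -0.0]
wrist_force: [0.4, -0.1, 0.1]
width: 1.002
gripper_force: 0.0
```

Request:
{"method": "move_arm", "body": {"steps": [{"tx": -40, "ty": 25, "tz": 0, "yaw": 0, "gripper": 0}, {"tx": -40, "ty": 25, "tz": 0, "yaw": 0, "gripper": 0}, {"tx": -40, "ty": 25, "tz": 0, "yaw": 0, "gripper": 0}, {"tx": -40, "ty": 25, "tz": 0, "yaw": 0, "gripper": 0}, {"tx": -40, "ty": 25, "tz": 0, "yaw": 0, "gripper": 0}, {"tx": -40, "ty": 25, "tz": 0, "yaw": 0, "gripper": 0}, {"tx": -40, "ty": 25, "tz": 0, "yaw": 0, "gripper": 0}, {"tx": -40, "ty": 25, "tz": 0, "yaw": 0, "gripper": 0}, {"tx": -40, "ty": 25, "tz": 0, "yaw": 0, "gripper": 0}, {"tx": -40, "ty": 25, "tz": 0, "yaw": 0, "gripper": 0}, {"tx": -12, "ty": 7, "tz": 0, "yaw": 0, "gripper": 0}, {"tx": 0, "ty": 0, "tz": 0, "yaw": 0, "gripper": 0}]}}

```text
t: 2.6
position: [0.585, -0.0045, 0.2499]
ee_rot: [2.226, 2.217, -0.0]
wrist_force: [-0.9, -0.2, 0.4]
width: 1.006
gripper_force: 0.0
```

Run:
```python
from h import *
from station import grab_frame
go(.585,-.003,.25,0)
from station import r
p=r.get_obs()["position"]
out=[]
for n in("scene","top"):
    I=cv2.cvtColor(grab_frame(n),cv2.COLOR_RGB2BGR);cv2.imwrite(f"pics/{n}1.png",I)
    tip=proj(n,[p,p+[.0,0,-.019+.013],p+[.0425,0,-.006],p-[.0425,0,.006]]);print(n,tip)
    u,v=tip[0];x0=int(u-65);y0=int(v-65)
    c=cv2.resize(I[y0:y0+130,x0:x0+130],None,fx=3,fy=3,interpolation=cv2.INTER_CUBIC)
    for t in tip: cv2.drawMarker(c,tuple(int(a) for a in (t-[x0,y0])*3+1),(0,0,255),0,8)
    out.append(c);print(x0,y0)
cv2.imwrite("pics/g1.png",np.hstack(out))
```

```text
t 2.6 pos [ 0.585  -0.0045  0.2499] yang -0.22 tilt 0.01 q6 -0.12 w 1.006 F [-0.93 -0.19  0.36] g 0.0
shift mm [ 1.5 -0.  -0.1]
yaw -0.22 shift after yaw: [ 1.5 -0.  -0.1]
scene [[241.01716697 141.48643658]
 [241.00997578 143.8488173 ]
 [239.31147718 154.38055379]
 [242.59432311 134.02488901]]
176 76
top [[253.21751804 172.37392932]
 [253.12511484 172.73128459]
 [253.68054268 151.68755338]
 [252.56495596 193.95426275]]
188 107
```

View pics/g1.png

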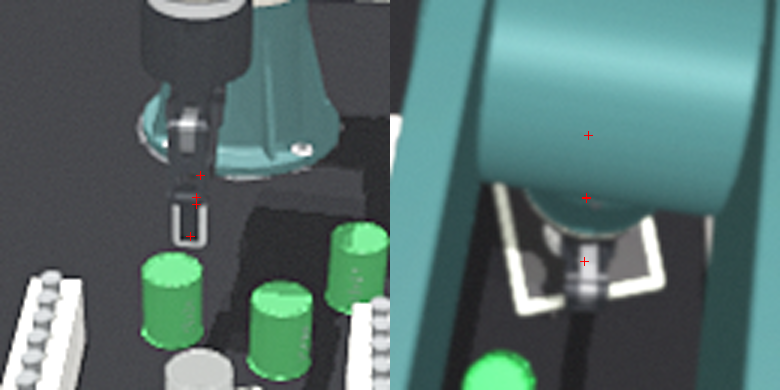

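The scene view's marker sits on the +x fingertip, within about 1–2 px, but the top view shows mostly arm. As a second check I'll measure the base flange, which is at the known origin, in both views.

Run:
```python
from h import *
for n in("scene","top"):
    c=C[n];R=cv2.Rodrigues(c["rvec"])[0];print(n,"cam at",(-R.T@c["tvec"]).round(3))
s=cv2.imread("pics/scene0.png").astype(int);t=cv2.imread("pics/top0.png").astype(int)
for nm,I in(("scene",s),("top",t)):
    m=((I[...,1]-I[...,2]>15)&(I[...,0]-I[...,2]>10)).astype(np.uint8)
    if nm=="scene":
        rows=[(v,np.where(m[v,200:320])[0]) for v in range(100,136,2)]
        print([(v,w.min()+200,w.max()+200) for v,w in rows if len(w)])
    else:
        rows=[(v,np.where(m[v,180:310])[0]) for v in range(356,384,3)]
        print([(v,w.min()+180,w.max()+180) for v,w in rows if len(w)])
for z in(0,.02):
  for r_ in(.08,.09,.1,.11,.12):
    print(z,r_,"scene L/R/bot",[np.ptp(proj("scene",circ((0,0),r_,z))[:,0]).round(1),proj("scene",circ((0,0),r_,z))[:,0].min().round(1),proj("scene",circ((0,0),r_,z))[:,1].max().round(1)],"top",proj("top",[[r_,0,z]]).round(1))
```

```text
scene cam at [1.406 0.064 0.749]
top cam at [0.499 0.015 0.96 ]
[(100, np.int64(231), np.int64(282)), (102, np.int64(230), np.int64(283)), (104, np.int64(230), np.int64(283)), (106, np.int64(229), np.int64(284)), (108, np.int64(227), np.int64(284)), (110, np.int64(225), np.int64(286)), (112, np.int64(224), np.int64(287)), (114, np.int64(223), np.int64(288)), (116, np.int64(224), np.int64(288)), (118, np.int64(224), np.int64(288)), (120, np.int64(224), np.int64(288)), (122, np.int64(225), np.int64(288)), (124, np.int64(226), np.int64(287)), (126, np.int64(228), np.int64(285)), (128, np.int64(231), np.int64(282)), (130, np.int64(235), np.int64(280)), (132, np.int64(240), np.int64(274)), (134, np.int64(247), np.int64(265))]
[(365, np.int64(239), np.int64(248)), (368, np.int64(228), np.int64(259)), (371, np.int64(221), np.int64(265)), (374, np.int64(217), np.int64(269)), (377, np.int64(213), np.int64(273)), (380, np.int64(218), np.int64(271)), (383, np.int64(208), np.int64(278))]
0 0.08 scene L/R/bot [np.float64(44.7), np.float64(233.5), np.float64(128.0)] top [[243.3 379. ]]
0 0.09 scen
[... 183 characters left out ...]

0 0.11 scene L/R/bot [np.float64(61.5), np.float64(225.1), np.float64(132.4)] top [[243.6 367. ]]
0 0.12 scene L/R/bot [np.float64(67.1), np.float64(222.3), np.float64(133.9)] top [[243.8 363. ]]
0.02 0.08 scene L/R/bot [np.float64(45.1), np.float64(233.5), np.float64(122.8)] top [[243.3 382.6]]
0.02 0.09 scene L/R/bot [np.float64(50.7), np.float64(230.7), np.float64(124.2)] top [[243.5 378.5]]
0.02 0.1 scene L/R/bot [np.float64(56.4), np.float64(227.9), np.float64(125.7)] top [[243.6 374.4]]
0.02 0.11 scene L/R/bot [np.float64(62.0), np.float64(225.0), np.float64(127.2)] top [[243.7 370.3]]
0.02 0.12 scene L/R/bot [np.float64(67.6), np.float64(222.2), np.float64(128.6)] top [[243.8 366.2]]
```

Base-flange evidence favours the top view, though not conclusively. I'll turn the gripper over the magnifier's handle, where the top camera can see the fingers and their centre line gives x directly.

Request:
{"method": "move_arm", "body": {"steps": [{"tx": 20, "ty": -5, "tz": 0, "yaw": 0, "gripper": 0}, {"tx": 40, "ty": -9, "tz": 0, "yaw": 8.28, "gripper": 0}, {"tx": 40, "ty": -3, "tz": 0, "yaw": 0, "gripper": 0}, {"tx": 40, "ty": -3, "tz": 0, "yaw": 0, "gripper": 0}, {"tx": 40, "ty": -3, "tz": 0, "yaw": 0, "gripper": 0}, {"tx": 40, "ty": -3, "tz": 0, "yaw": 0, "gripper": 0}, {"tx": 40, "ty": -3, "tz": 0, "yaw": 0, "gripper": 0}, {"tx": 12, "ty": 0, "tz": 0, "yaw": 0, "gripper": 0}, {"tx": 0, "ty": 0, "tz": 40, "yaw": 8.28, "gripper": 0}, {"tx": 0, "ty": 0, "tz": 40, "yaw": 8.28, "gripper": 0}, {"tx": 0, "ty": 0, "tz": 10, "yaw": 8.28, "gripper": 0}, {"tx": 0, "ty": 0, "tz": 0, "yaw": 8.28, "gripper": 0}]}}

```text
t: 3.9
position: [0.5823, 0.2692, 0.1573]
ee_rot: [-2.866, -1.285, 0.011]
wrist_force: [0.6, 0.2, 0.6]
width: 0.996
gripper_force: 0.0
```

Request:
{"method": "move_arm", "body": {"steps": [{"tx": 0, "ty": 0, "tz": 0, "yaw": 8.28, "gripper": 0}, {"tx": 0, "ty": 0, "tz": 0, "yaw": 8.28, "gripper": 0}, {"tx": 0, "ty": 0, "tz": 0, "yaw": 8.28, "gripper": 0}, {"tx": 0, "ty": 0, "tz": 0, "yaw": 8.28, "gripper": 0}, {"tx": 0, "ty": 0, "tz": 0, "yaw": 8.28, "gripper": 0}, {"tx": 0, "ty": 0, "tz": 0, "yaw": 0, "gripper": 0}]}}

```text
t: 4.5
position: [0.5846, 0.2698, 0.1604]
ee_rot: [3.135, 0.196, -0.002]
wrist_force: [0.7, 0.3, 0.1]
width: 1.001
gripper_force: 0.0
```

```bash
cat > look.py <<'E'
import sys
from h import *
from station import grab_frame,r
def look(name,pts=lambda p,Rm:[p],half=65,fx=3,at=None):
    p=r.get_obs()["position"];Rm=Ro.from_rotvec(r.get_obs()["ee_rot"]).as_matrix();out=[]
    for n in("scene","top"):
        I=cv2.cvtColor(grab_frame(n),cv2.COLOR_RGB2BGR);cv2.imwrite(f"pics/{n}_{name}",I)
        I=cv2.copyMakeBorder(I,99,99,99,99,0)
        tip=proj(n,pts(p,Rm));u,v=tip[0] if at is None else proj(n,[at])[0];x0=int(u-half);y0=int(v-half)
        c=cv2.resize(I[y0+99:y0+99+2*half,x0+99:x0+99+2*half],None,fx=fx,fy=fx,interpolation=cv2.INTER_CUBIC)
        for t in tip: cv2.drawMarker(c,tuple(int(a) for a in (t-[x0,y0])*fx+1),(0,0,255),0,7)
        out.append(c);print(n,"x0,y0",x0,y0,"crop px",((tip-[x0,y0])*fx+1).round(0).tolist())
    cv2.imwrite("pics/"+name,np.hstack(out))
E
python3 - <<'E'
from look import *
go(.523,.267,.16,97)
look("g2.png",lambda p,R:[p+R@[0,s*.0425,.006] for s in(1,-1)]+[p+R@[0,s*.057,.006] for s in(1,-1)])
E
```

```text
t 4.5 pos [0.5846 0.2698 0.1604] yang -82.85 tilt 0.06 q6 1.77 w 1.001 F [0.72 0.32 0.1 ] g 0.0
shift mm [-61.5  -4.9   0.5]
yaw 0.15 shift after yaw: [-61.5  -4.8   0.5]
scene x0,y0 277 118 crop px [[196.0, 198.0], [306.0, 195.0], [177.0, 198.0], [325.0, 195.0]]
top x0,y0 82 107 crop px [[199.0, 197.0], [83.0, 207.0], [218.0, 195.0], [64.0, 209.0]]
```

View pics/g2.png

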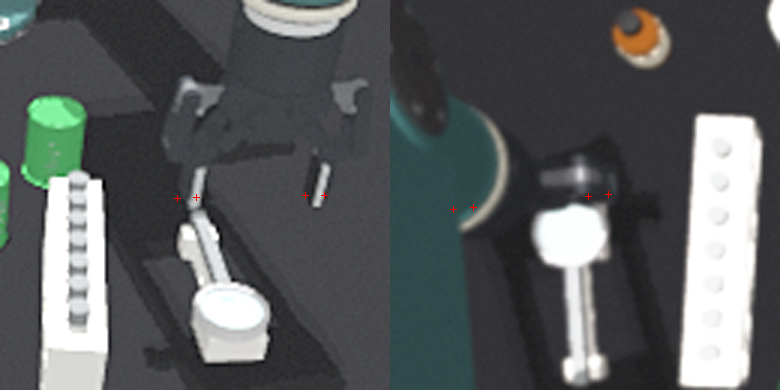

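The scene view agrees with the finger pads in x, while the top view shows the finger higher than predicted. The bias is still unclear, so I'll measure the fingertips against the beaker at the same height, with the closing line along x.

Request:
{"method": "move_arm", "body": {"steps": [{"tx": -2, "ty": 20, "tz": 0, "yaw": 0, "gripper": 0}, {"tx": -5, "ty": 42, "tz": 0, "yaw": 0, "gripper": 0}, {"tx": -5, "ty": 42, "tz": 0, "yaw": 0, "gripper": 0}, {"tx": -5, "ty": 42, "tz": 0, "yaw": 0, "gripper": 0}, {"tx": -5, "ty": 42, "tz": 0, "yaw": 0, "gripper": 0}, {"tx": -5, "ty": 42, "tz": 0, "yaw": 0, "gripper": 0}, {"tx": -4, "ty": 41, "tz": 0, "yaw": 0, "gripper": 0}, {"tx": 0, "ty": 0, "tz": 0, "yaw": -8.29, "gripper": 0}, {"tx": 0, "ty": 0, "tz": 0, "yaw": -8.29, "gripper": 0}, {"tx": 0, "ty": 0, "tz": 0, "yaw": -8.29, "gripper": 0}, {"tx": 0, "ty": 0, "tz": 0, "yaw": -8.29, "gripper": 0}, {"tx": 0, "ty": 0, "tz": 0, "yaw": -8.29, "gripper": 0}]}}

```text
t: 5.8
position: [0.5887, -0.0033, 0.1604]
ee_rot: [-2.857, -1.307, 0.001]
wrist_force: [0.3, -0.4, 0.1]
width: 0.998
gripper_force: 0.0
```

Request:
{"method": "move_arm", "body": {"steps": [{"tx": 0, "ty": 0, "tz": 0, "yaw": -8.29, "gripper": 0}, {"tx": 0, "ty": 0, "tz": 0, "yaw": -8.29, "gripper": 0}, {"tx": 0, "ty": 0, "tz": 0, "yaw": -8.29, "gripper": 0}, {"tx": 0, "ty": 0, "tz": 0, "yaw": -8.29, "gripper": 0}, {"tx": 0, "ty": 0, "tz": 0, "yaw": -8.29, "gripper": 0}, {"tx": 0, "ty": 0, "tz": 20, "yaw": 0, "gripper": 0}, {"tx": 0, "ty": 0, "tz": 20, "yaw": 0, "gripper": 0}, {"tx": 0, "ty": 0, "tz": 0, "yaw": 0, "gripper": 0}, {"tx": 0, "ty": 0, "tz": 0, "yaw": 0, "gripper": 0}]}}

```text
t: 6.7
position: [0.5887, -0.0033, 0.1204]
ee_rot: [-2.218, -2.224, 0.001]
wrist_force: [-1.5, -0.4, 0.7]
width: 0.998
gripper_force: 0.0
```

Run:
```python
from look import *
go(.588,-.003,.12,0)
look("g3.png",lambda p,R:[p+R@[0,s*.0425,.006] for s in(1,-1)]+[p+R@[0,s*.057,.006] for s in(1,-1)],half=48,fx=4)
```

```text
t 6.7 pos [ 0.5887 -0.0033  0.1204] yang 0.16 tilt 0.06 q6 -0.13 w 0.998 F [-1.55 -0.36  0.73] g 0.0
shift mm [ 0.3 -0.7  0.4]
yaw 0.16 shift after yaw: [ 0.3 -0.7  0.4]
scene x0,y0 191 155 crop px [[196.0, 193.0], [208.0, 105.0], [194.0, 209.0], [210.0, 91.0]]
top x0,y0 203 111 crop px [[195.0, 196.0], [191.0, 340.0], [195.0, 172.0], [191.0, 364.0]]
```

View pics/g3.png

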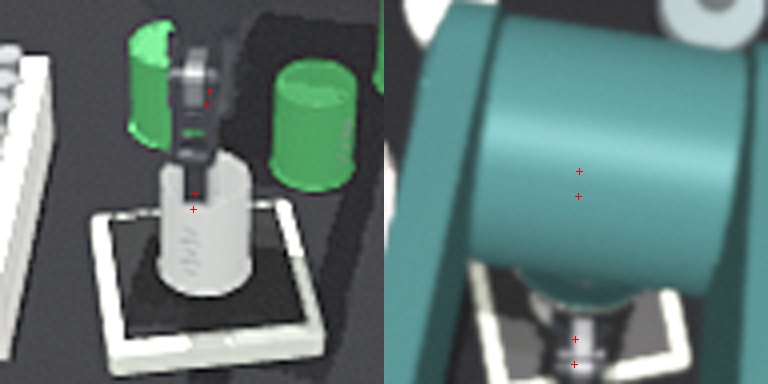

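In the scene view (left), the +x fingertip's bottom edge is at crop (197,202), close to the prediction. The beaker axis is near column 205, so y is right to about 1 mm. I'll refine x from the scene view with rays at the beaker's edges.

Run:
```python
from h import *
I=cv2.imread("pics/scene0.png").astype(int);g=I.sum(2)//3
print("col 240-244 rows",[(v,int(g[v,240:245].mean())) for v in list(range(188,206))+list(range(222,234))])
print("row 210",[(u,int(g[209:212,u].mean())) for u in list(range(228,234))+list(range(251,257))])
for v in(227,228,229): print(v,ray("scene",(242,v),.024)-[.028,0])
for v in(192,193,194,195): print("top back",v,ray("scene",(243,v),.094)+[.027,0])
print("stage front/back lines")
for u in(225,262): print(u,[(v,int(g[v,u])) for v in list(range(205,214))+list(range(234,252))])
t=cv2.imread("pics/top0.png").astype(int).sum(2)//3
print("top col 251",[(v,int(t[v,249:253].mean())) for v in range(162,200)])
```

```text
col 240-244 rows [(188, 88), (189, 80), (190, 66), (191, 36), (192, 254), (193, 255), (194, 255), (195, 255), (196, 255), (197, 255), (198, 255), (199, 255), (200, 255), (201, 255), (202, 255), (203, 255), (204, 255), (205, 255), (222, 204), (223, 202), (224, 204), (225, 203), (226, 201), (227, 226), (228, 238), (229, 43), (230, 74), (231, 76), (232, 76), (233, 77)]
row 210 [(228, 72), (229, 67), (230, 78), (231, 160), (232, 200), (233, 197), (251, 196), (252, 188), (253, 142), (254, 63), (255, 73), (256, 76)]
227 [0.58479082 0.00082598]
228 [0.58839656 0.00112504]
229 [0.59198325 0.00142252]
top back 192 [ 0.59019592 -0.00112192]
top back 193 [ 0.59415529 -0.00080068]
top back 194 [ 5.98091600e-01 -4.81312731e-04]
top back 195 [ 6.02005050e-01 -1.63796879e-04]
stage front/back lines
225 [(205, 71), (206, 65), (207, 113), (208, 141), (209, 61), (210, 73), (211, 76), (212, 77), (213, 74), (234, 77), (235, 77), (236, 77), (237, 73), (238, 56), (239, 137), (240, 255), (241, 255), (242, 255), (243, 255), (244, 204), (245, 208), (246, 208), (247, 195), (248, 101), (249, 53), (250, 68), (251, 71)]
262 [(205, 229), (206, 255), (207, 255), (208, 255), (209, 255), (210, 255), (211, 255), (212, 255), (213, 253), (234, 74), (235, 37), (236, 249), (237, 255), (238, 255), (239, 255), (240, 221), (241, 203), (242, 205), (243, 210), (244, 196), (245, 33), (246, 70), (247, 70), (248, 73), (249, 73), (250, 73), (251, 73)]
top col 251 [(162, 125), (163, 107), (164, 106), (165, 106), (166, 107), (167, 107), (168, 126), (169, 223), (170, 255), (171, 255), (172, 255), (173, 255), (174, 255), (175, 255), (176, 255), (177, 255), (178, 255), (179, 255), (180, 255), (181, 255), (182, 255), (183, 255), (184, 255), (185, 255), (186, 255), (187, 255), (188, 255), (189, 255), (190, 255), (191, 246), (192, 212), (193, 217), (194, 175), (195, 127), (196, 116), (197, 115), (198, 115), (199, 116)]
```

The refined scene estimate is beaker x≈0.589, against 0.585 from the top view, so the views agree within tolerance. Descending and gripping.

Request:
{"method": "move_arm", "body": {"steps": [{"tx": 1, "ty": -1.5, "tz": 10, "yaw": 0, "gripper": 0}, {"tx": 0, "ty": 0, "tz": 14, "yaw": 0, "gripper": 0}, {"tx": 0, "ty": 0, "tz": 14, "yaw": 0, "gripper": 0}, {"tx": 0, "ty": 0, "tz": 14, "yaw": 0, "gripper": 0}, {"tx": 0, "ty": 0, "tz": 0, "yaw": 0, "gripper": 0}]}}

```text
t: 7.3
position: [0.5855, -0.0024, 0.0655]
ee_rot: [-2.218, -2.22, 0.005]
wrist_force: [-0.4, 0.0, 0.4]
width: 0.996
gripper_force: 0.0
```

Request:
{"method": "move_arm", "body": {"steps": [{"tx": 0, "ty": 0, "tz": 0, "yaw": 0, "gripper": 0.2}, {"tx": 0, "ty": 0, "tz": 0, "yaw": 0, "gripper": 0.3}, {"tx": 0, "ty": 0, "tz": 0, "yaw": 0, "gripper": 0.35}, {"tx": 0, "ty": 0, "tz": 0, "yaw": 0, "gripper": 0.4}, {"tx": 0, "ty": 0, "tz": 0, "yaw": 0, "gripper": 0.6}, {"tx": 0, "ty": 0, "tz": 0, "yaw": 0, "gripper": 0.6}, {"tx": 0, "ty": 0, "tz": 0, "yaw": 0, "gripper": 0.6}, {"tx": 0, "ty": 0, "tz": 0, "yaw": 0, "gripper": 0.6}]}}

```text
t: 8.1
position: [0.588, -0.0026, 0.0692]
ee_rot: [2.22, 2.222, 0.001]
wrist_force: [-1.7, 0.6, 5.3]
width: 0.626
gripper_force: 63.1
```

Gripped: the opening matches 54 mm. I'll lift while measuring the peg more precisely.

Request:
{"method": "move_arm", "body": {"steps": [{"tx": 0, "ty": 0, "tz": -5, "yaw": 0, "gripper": 0.6}, {"tx": 0, "ty": 0, "tz": -15, "yaw": 0, "gripper": 0.6}, {"tx": 0, "ty": 0, "tz": -25, "yaw": 0, "gripper": 0.6}, {"tx": 0, "ty": 0, "tz": -30, "yaw": 0, "gripper": 0.6}, {"tx": 0, "ty": 0, "tz": -30, "yaw": 0, "gripper": 0.6}, {"tx": 0, "ty": 0, "tz": -10, "yaw": 0, "gripper": 0.6}, {"tx": 0, "ty": 0, "tz": 0, "yaw": 0, "gripper": 0.6}]}}

```text
t: 8.8
position: [0.5888, -0.0027, 0.1849]
ee_rot: [2.218, 2.22, 0.003]
wrist_force: [1.0, -0.5, -1.0]
width: 0.627
gripper_force: 63.0
```

Run:
```python
from h import *
g=cv2.imread("pics/scene0.png").astype(int).sum(2)//3
p=lambda n,a:print(n,a)
p("scene foot col 125-129",[(v,int(g[v,125:130].mean())) for v in range(194,240)])
p("scene row 224",[(u,int(g[223:226,u].mean())) for u in list(range(106,116))+list(range(140,150))])
p("scene row 215",[(u,int(g[214:216,u].mean())) for u in list(range(106,118))+list(range(134,148))])
t=cv2.imread("pics/top0.png").astype(int).sum(2)//3
p("top row 182",[(u,int(t[181:184,u].mean())) for u in list(range(339,352))+list(range(370,380))])
p("top col 360",[(v,int(t[v,358:362].mean())) for v in list(range(162,176))+list(range(190,203))])
```

```text
scene foot col 125-129 [(194, 70), (195, 70), (196, 71), (197, 69), (198, 64), (199, 74), (200, 101), (201, 132), (202, 149), (203, 155), (204, 156), (205, 156), (206, 159), (207, 177), (208, 209), (209, 215), (210, 214), (211, 210), (212, 207), (213, 205), (214, 200), (215, 197), (216, 196), (217, 203), (218, 250), (219, 255), (220, 255), (221, 255), (222, 255), (223, 255), (224, 252), (225, 189), (226, 142), (227, 132), (228, 135), (229, 127), (230, 179), (231, 225), (232, 222), (233, 205), (234, 137), (235, 131), (236, 77), (237, 67), (238, 70), (239, 71)]
scene row 224 [(106, 69), (107, 69), (108, 67), (109, 53), (110, 172), (111, 226), (112, 220), (113, 219), (114, 201), (115, 164), (140, 217), (141, 223), (142, 208), (143, 155), (144, 89), (145, 63), (146, 71), (147, 70), (148, 70), (149, 70)]
scene row 215 [(106, 70), (107, 69), (108, 71), (109, 71), (110, 71), (111, 64), (112, 63), (113, 167), (114, 255), (115, 255), (116, 255), (117, 255), (134, 255), (135, 255), (136, 255), (137, 255), (138, 255), (139, 229), (140, 192), (141, 133), (142, 83), (143, 62), (144, 69), (145, 71), (146, 73), (147, 70)]
top row 182 [(339, 52), (340, 53), (341, 62), (342, 102), (343, 180), (344, 236), (345, 241), (346, 228), (347, 172), (348, 183), (349, 249), (350, 255), (351, 255), (370, 254), (371, 255), (372, 255), (373, 249), (374, 160), (375, 67), (376, 51), (377, 51), (378, 52), (379, 51)]
top col 360 [(162, 52), (163, 52), (164, 52), (165, 62), (166, 127), (167, 212), (168, 240), (169, 252), (170, 255), (171, 255), (172, 255), (173, 255), (174, 255), (175, 255), (190, 255), (191, 255), (192, 255), (193, 252), (194, 240), (195, 240), (196, 232), (197, 182), (198, 105), (199, 61), (200, 53), (201, 52), (202, 52)]
```

Run:
```python
from h import *
print("scene flange",ray("scene",(126.5,224.7),.03)-[.032,0],"foot",ray("scene",(127,235.5),0)-[.042,0])
print("scene beaker bottom",ray("scene",(242,228.5),.024)-[.0275,0],"top",ray("scene",(243,191.6),.094)+[.027,0])
for z in(0.,.01): print("top foot x",z,[ray("top",(360,v),z)[0] for v in(166,197.6)], "y left",ray("top",(342.4,182),z)[1]-.042)
print("top flange y",[ray("top",(u,182),.03)[1] for u in(347.9,374.1)])
b=[ray("top",(251,v),.094)[0] for v in(168.7,)];print("top beaker back",b[0]-.027,"rim low",ray("top",(251,194.5),.024)+[.028,0])
go=__import__("h").go;go(.598,-.292,.185,0)
```

```text
scene flange [ 0.6029695  -0.27877277] foot [ 0.59943002 -0.2804589 ]
scene beaker bottom [0.59069228 0.00127398] top [ 0.58860567 -0.00125095]
top foot x 0.0 [np.float64(0.6411214035051025), np.float64(0.555526796516828)] y left -0.29429798309254174
top foot x 0.01 [np.float64(0.6396450170666678), np.float64(0.5549418991702002)] y left -0.2915130338367263
top flange y [np.float64(-0.2584003810646778), np.float64(-0.32744339045503706)]
top beaker back 0.5856077586070115 rim low [ 0.58224578 -0.00652996]
t 8.8 pos [ 0.5888 -0.0027  0.1849] yang 0.05 tilt 0.21 q6 -0.12 w 0.627 F [ 0.98 -0.46 -1.  ] g 63.0
shift mm [-2.893e+02  9.000e+00  1.000e-01]
yaw 0.05 shift after yaw: [-2.893e+02  9.200e+00  1.000e-01]
```

Peg seat relative to the beaker is about +12 mm in x and −289 mm in y, and both views agree. Carrying across with the rim at 139 mm.

Request:
{"method": "move_arm", "body": {"steps": [{"tx": -15, "ty": 1, "tz": 0, "yaw": 0, "gripper": 0.6}, {"tx": -30, "ty": 1, "tz": 0, "yaw": 0, "gripper": 0.6}, {"tx": -40, "ty": 2, "tz": 0, "yaw": 0, "gripper": 0.6}, {"tx": -40, "ty": 2, "tz": 0, "yaw": 0, "gripper": 0.6}, {"tx": -40, "ty": 2, "tz": 0, "yaw": 0, "gripper": 0.6}, {"tx": -40, "ty": 1, "tz": 0, "yaw": 0, "gripper": 0.6}, {"tx": -40, "ty": 1, "tz": 0, "yaw": 0, "gripper": 0.6}, {"tx": -30, "ty": 1, "tz": 0, "yaw": 0, "gripper": 0.6}, {"tx": -14, "ty": 0, "tz": 0, "yaw": 0, "gripper": 0.6}, {"tx": 0, "ty": 0, "tz": 0, "yaw": 0, "gripper": 0.6}, {"tx": 0, "ty": 0, "tz": 0, "yaw": 0, "gripper": 0.6}]}}

```text
t: 9.9
position: [0.598, -0.2905, 0.182]
ee_rot: [-2.219, -2.22, 0.0]
wrist_force: [0.7, 0.4, -0.5]
width: 0.63
gripper_force: 63.0
```

Run:
```python
from look import *
go(.600,-.292,.185,0)
P=[.600,-.292]
look("g4.png",lambda p,R:[[p[0],p[1],p[2]-.045]]+[[*P,.08],[*P,.03],[.5975,-.2925,.03]],half=48,fx=4,at=[.6,-.292,.08])
```

```text
t 9.9 pos [ 0.598  -0.2905  0.182 ] yang 0.03 tilt 0.16 q6 -0.56 w 0.63 F [ 0.72  0.41 -0.51] g 63.0
shift mm [-1.4  2.  -3. ]
yaw 0.03 shift after yaw: [-1.4  2.  -3. ]
scene x0,y0 74 151 crop px [[181.0, 116.0], [193.0, 194.0], [206.0, 257.0], [207.0, 254.0]]
top x0,y0 319 129 crop px [[226.0, 190.0], [194.0, 197.0], [168.0, 205.0], [168.0, 209.0]]
```

View pics/g4.png

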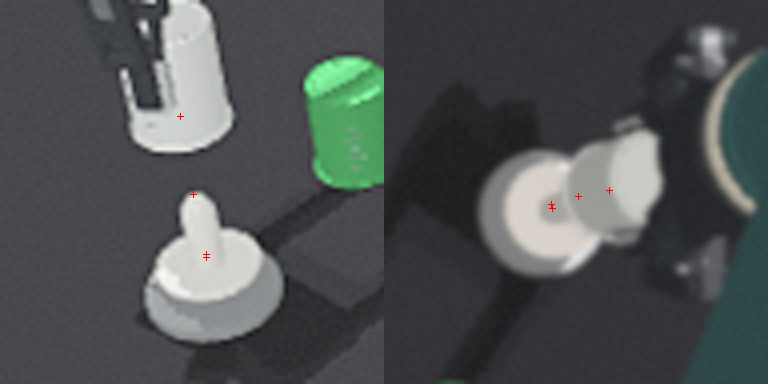

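The view shows the mouth centre at (180,126) and the peg tip at (198,192). Both sit within about 1–2 mm of the prediction relative to each other. Lowering.

Request:
{"method": "move_arm", "body": {"steps": [{"tx": -1, "ty": 2, "tz": 10, "yaw": 0, "gripper": 0.6}, {"tx": 0, "ty": 0, "tz": 15, "yaw": 0, "gripper": 0.6}, {"tx": 0, "ty": 0, "tz": 15, "yaw": 0, "gripper": 0.6}, {"tx": 0, "ty": 0, "tz": 15, "yaw": 0, "gripper": 0.6}, {"tx": 0, "ty": 0, "tz": 15, "yaw": 0, "gripper": 0.6}, {"tx": 0, "ty": 0, "tz": 15, "yaw": 0, "gripper": 0.6}, {"tx": 0, "ty": 0, "tz": 10, "yaw": 0, "gripper": 0.6}, {"tx": 0, "ty": 0, "tz": 5, "yaw": 0, "gripper": 0.6}, {"tx": 0, "ty": 0, "tz": 0, "yaw": 0, "gripper": 0.6}, {"tx": 0, "ty": 0, "tz": 0, "yaw": 0, "gripper": 0.6}]}}

```text
t: 11.0
position: [0.6012, -0.2928, 0.0837]
ee_rot: [2.22, 2.222, 0.0]
wrist_force: [-0.6, 0.7, -0.4]
width: 0.63
gripper_force: 63.0
```

Request:
{"method": "move_arm", "body": {"steps": [{"tx": 0, "ty": 0, "tz": 3, "yaw": 0, "gripper": 0.6}, {"tx": 0, "ty": 0, "tz": 3, "yaw": 0, "gripper": 0.6}, {"tx": 0, "ty": 0, "tz": 2, "yaw": 0, "gripper": 0.6}, {"tx": 0, "ty": 0, "tz": 0, "yaw": 0, "gripper": 0.6}, {"tx": 0, "ty": 0, "tz": 0, "yaw": 0, "gripper": 0.6}]}}

```text
t: 11.5
position: [0.6008, -0.2925, 0.0754]
ee_rot: [2.22, 2.222, -0.0]
wrist_force: [-0.2, 1.0, -0.8]
width: 0.623
gripper_force: 63.2
```

Request:
{"method": "move_arm", "body": {"steps": [{"tx": 0, "ty": 0, "tz": 1, "yaw": 0, "gripper": 0.6}, {"tx": 0, "ty": 0, "tz": 0, "yaw": 0, "gripper": 0.6}]}}

```text
t: 11.7
position: [0.6008, -0.2925, 0.0753]
ee_rot: [2.22, 2.222, -0.0]
wrist_force: [-1.6, 1.5, 5.6]
width: 0.626
gripper_force: 63.7
```

Contact at 5.6 N at exactly the expected height, so the beaker is seated. Releasing and rising.

Request:
{"method": "move_arm", "body": {"steps": [{"tx": 0, "ty": 0, "tz": 0, "yaw": 0, "gripper": 0.3}, {"tx": 0, "ty": 0, "tz": 0, "yaw": 0, "gripper": 0.1}, {"tx": 0, "ty": 0, "tz": 0, "yaw": 0, "gripper": 0}, {"tx": 0, "ty": 0, "tz": 0, "yaw": 0, "gripper": 0}, {"tx": 0, "ty": 0, "tz": 0, "yaw": 0, "gripper": 0}, {"tx": 0, "ty": 0, "tz": -10, "yaw": 0, "gripper": 0}, {"tx": 0, "ty": 0, "tz": -20, "yaw": 0, "gripper": 0}, {"tx": 0, "ty": 0, "tz": -30, "yaw": 0, "gripper": 0}, {"tx": 0, "ty": 0, "tz": -30, "yaw": 0, "gripper": 0}, {"tx": 0, "ty": 0, "tz": -20, "yaw": 0, "gripper": 0}, {"tx": 0, "ty": 0, "tz": 0, "yaw": 0, "gripper": 0}]}}

```text
t: 12.8
position: [0.603, -0.2938, 0.1888]
ee_rot: [2.215, 2.217, 0.002]
wrist_force: [0.4, -1.0, -0.6]
width: 0.999
gripper_force: 0.0
```

Run:
```python
from h import *
go(.523,.267,.185,97)
from station import grab_frame
for n in("scene","top"): cv2.imwrite(f"pics/{n}2.png",grab_frame(n)[:,:,::-1])
g=cv2.imread("pics/scene2.png").astype(int).sum(2)//3; t=cv2.imread("pics/top2.png").astype(int).sum(2)//3
h=cv2.imread("pics/scene0.png").astype(int).sum(2)//3
# beaker on peg: look for rim bottom & top rows at peg column; lens in scene
print("peg col",[(v,int(g[v,123:127].mean())) for v in range(180,232)])
print("row205",[(u,int(g[204:207,u].mean())) for u in list(range(104,118))+list(range(132,146))])
b=g[160:255,320:385]>110
n_,lab,st,ce=cv2.connectedComponentsWithStats(b.astype(np.uint8));print(st,ce)
a=cv2.resize(cv2.imread("pics/scene2.png")[150:250,90:250],None,fx=2.4,fy=2.4,interpolation=2)
c=cv2.resize(cv2.imread("pics/scene2.png")[170:250,325:375],None,fx=7,fy=7,interpolation=2)
H=max(a.shape[0],c.shape[0]);pad=lambda x:cv2.copyMakeBorder(x,0,H-x.shape[0],0,0,0)
cv2.imwrite("pics/v9.png",np.hstack([pad(a),pad(c)]))
```

```text
t 12.8 pos [ 0.603  -0.2938  0.1888] yang 0.05 tilt 0.43 q6 -0.56 w 0.999 F [ 0.41 -1.03 -0.55] g 0.0
shift mm [560.9 -79.5   1.1]
yaw 83.05 shift after yaw: [-1.110e+01 -5.664e+02  3.000e-01]
peg col [(180, 74), (181, 74), (182, 75), (183, 73), (184, 73), (185, 73), (186, 67), (187, 81), (188, 178), (189, 221), (190, 203), (191, 203), (192, 203), (193, 203), (194, 203), (195, 203), (196, 203), (197, 203), (198, 202), (199, 208), (200, 210), (201, 205), (202, 205), (203, 206), (204, 206), (205, 205), (206, 206), (207, 206), (208, 206), (209, 206), (210, 206), (211, 207), (212, 207), (213, 206), (214, 207), (215, 207), (216, 207), (217, 207), (218, 207), (219, 207), (220, 207), (221, 208), (222, 206), (223, 206), (224, 217), (225, 210), (226, 165), (227, 137), (228, 141), (229, 141), (230, 141), (231, 141)]
row205 [(104, 73), (105, 74), (106, 73), (107, 73), (108, 73), (109, 68), (110, 77), (111, 162), (112, 208), (113, 206), (114, 206), (115, 207), (116, 208), (117, 208), (132, 191), (133, 191), (134, 172), (135, 92), (136, 67), (137, 72), (138, 72), (139, 71), (140, 69), (141, 70), (142, 63), (143, 58), (144, 56), (145, 50)]
[[   0    0   65   95 5283]
 [  16   27   32   52  892]] [[32.24380087 45.23130797]
 [30.55605381 57.47533632]]
```

View pics/v9.png

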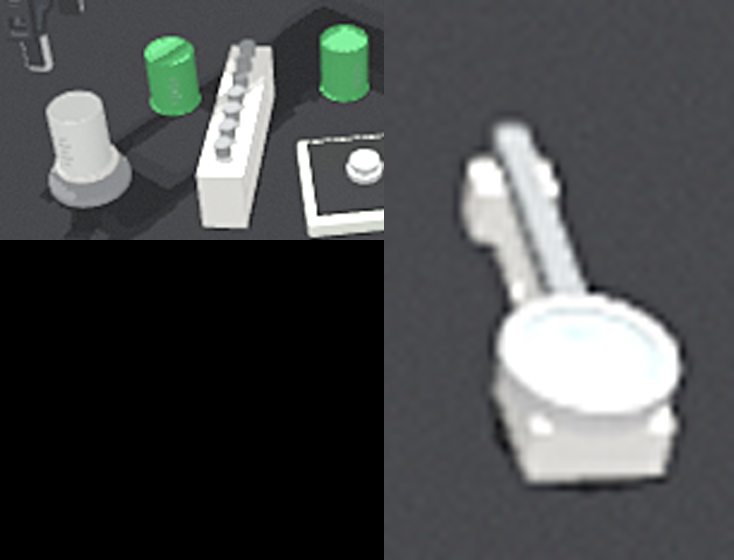

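The beaker is upright on the flange (left), and the specimen is uncovered at about scene px (242,217). The lens frame is centred near scene px (353.8,219.6). I've now viewed all 10 pictures, so from here I work numerically.

Run:
```python
from h import *
t=cv2.imread("pics/top2.png").astype(int).sum(2)//3;t0=cv2.imread("pics/top0.png").astype(int).sum(2)//3
s=cv2.imread("pics/scene2.png").astype(int).sum(2)//3
np.set_printoptions(linewidth=250)
print("top specimen");print(t[172:198:1,240:264:1])
print("scene specimen");print(s[206:228,232:254])
m=(t0>200)[165:195,128:158];
print("lens top ext",[ (v+165,np.where(r)[0].min()+128,np.where(r)[0].max()+128) for v,r in enumerate(m) if r.any()])
print("lens cols",[int(x) for x in t0[165:205,141:144].mean(1)])
print("lens row185",[int(x) for x in t0[180:186,125:160].mean(0)])
print("scene lens",ray("scene",(353.8,219.6),.038),"hend",ray("scene",(343,187.3),.04))
```

```text
top specimen
[[110 110 110 110 110 109 110 110 111 111 111 111 111 111 110 111 112 111 110 111 111 112 110 110]
 [109 110 111 110 111 111 110 112 112 112 113 113 111 111 111 111 111 112 111 112 111 112 111 111]
 [109 109 110 112 110 112 112 114 123 142 153 148 133 119 113 112 111 111 112 111 112 112 112 111]
 [110 109 112 111 112 116 131 157 187 221 238 234 220 192 160 126 112 111 111 113 111 113 110 111]
 [111 111 111 111 120 158 215 239 250 253 255 255 254 253 240 183 128 113 113 112 113 113 113 112]
 [111 113 112 119 159 233 253 255 255 255 255 255 255 255 254 242 177 124 114 113 112 112 113 113]
 [113 111 112 132 205 252 255 255 255 255 255 255 255 255 255 254 231 149 115 115 114 114 112 114]
 [112 113 117 142 212 251 255 255 255 255 255 255 255 255 255 255 248 179 121 113 114 113 113 112]
 [113 114 127 190 244 253 255 255 255 255 255 255 255 255 255 255 253 224 143 115 114 114 113 112]
 [113 114 141 228 254 254 255 255 255 255 255 255 255 255 255 255 254 245 167 117 115 113 115 114]
 [112 114 140 230 254 254 255 255 255 255 255 255 255 255 255 255 254 247 172 118 115 115 114 115
[... 4118 characters left out ...]
np.int64(130), np.int64(153)), (189, np.int64(131), np.int64(152)), (190, np.int64(131), np.int64(152)), (191, np.int64(132), np.int64(152)), (192, np.int64(133), np.int64(152)), (193, np.int64(133), np.int64(149)), (194, np.int64(134), np.int64(147))]
lens cols [53, 52, 52, 52, 52, 62, 161, 248, 254, 253, 253, 253, 253, 253, 253, 253, 253, 253, 253, 253, 253, 253, 253, 253, 253, 253, 253, 253, 254, 254, 249, 235, 232, 233, 234, 234, 233, 232, 232, 232]
lens row185 [51, 52, 54, 87, 184, 246, 252, 250, 252, 253, 253, 253, 253, 253, 253, 253, 253, 253, 253, 253, 253, 253, 253, 253, 253, 253, 254, 254, 246, 164, 69, 42, 50, 52, 52]
scene lens [0.57776951 0.27424981] hend [0.44934439 0.26005728]
```

Run:
```python
from h import *
sp=[ray("top",(250,182),.032),ray("scene",(241.4,216.3),.042)]
L=[ray("top",(141.3,183.6),.038),ray("scene",(353.8,219.6),.038)]
print("spec",sp,"lens",L,"delta",sp[0]-L[0],sp[1]-L[1])
```

```text
spec [array([ 0.58604696, -0.00289867]), array([ 0.59380137, -0.00230073])] lens [array([0.57336887, 0.27368132]), array([0.57776951, 0.27424981])] delta [ 0.01267809 -0.27657999] [ 0.01603187 -0.27655055]
```

Request:
{"method": "move_arm", "body": {"steps": [{"tx": 20, "ty": -3, "tz": 0, "yaw": 0, "gripper": 0}, {"tx": 44, "ty": -6, "tz": 0, "yaw": 0, "gripper": 0}, {"tx": 44, "ty": -6, "tz": 0, "yaw": 0, "gripper": 0}, {"tx": 44, "ty": -6, "tz": 0, "yaw": 0, "gripper": 0}, {"tx": 44, "ty": -6, "tz": 0, "yaw": 0, "gripper": 0}, {"tx": 44, "ty": -6, "tz": 0, "yaw": 0, "gripper": 0}, {"tx": 44, "ty": -6, "tz": 0, "yaw": 0, "gripper": 0}, {"tx": 44, "ty": -6, "tz": 0, "yaw": 0, "gripper": 0}, {"tx": 44, "ty": -6, "tz": 0, "yaw": 0, "gripper": 0}, {"tx": 44, "ty": -6, "tz": 0, "yaw": 0, "gripper": 0}, {"tx": 44, "ty": -6, "tz": 0, "yaw": 0, "gripper": 0}, {"tx": 44, "ty": -6, "tz": 0, "yaw": 0, "gripper": 0}]}}

```text
t: 14.1
position: [0.5289, 0.2134, 0.1828]
ee_rot: [-2.219, -2.221, 0.004]
wrist_force: [-0.2, -0.7, -0.1]
width: 0.996
gripper_force: 0.0
```

Request:
{"method": "move_arm", "body": {"steps": [{"tx": 44, "ty": -6, "tz": 0, "yaw": 0, "gripper": 0}, {"tx": 13, "ty": -1, "tz": 0, "yaw": 0, "gripper": 0}, {"tx": 0, "ty": 0, "tz": 0, "yaw": 8.33, "gripper": 0}, {"tx": 0, "ty": 0, "tz": 0, "yaw": 8.33, "gripper": 0}, {"tx": 0, "ty": 0, "tz": 0, "yaw": 8.33, "gripper": 0}, {"tx": 0, "ty": 0, "tz": 0, "yaw": 8.33, "gripper": 0}, {"tx": 0, "ty": 0, "tz": 0, "yaw": 8.33, "gripper": 0}, {"tx": 0, "ty": 0, "tz": 0, "yaw": 8.33, "gripper": 0}, {"tx": 0, "ty": 0, "tz": 0, "yaw": 8.33, "gripper": 0}, {"tx": 0, "ty": 0, "tz": 0, "yaw": 8.33, "gripper": 0}, {"tx": 0, "ty": 0, "tz": 0, "yaw": 8.33, "gripper": 0}, {"tx": 0, "ty": 0, "tz": 0, "yaw": 8.33, "gripper": 0}]}}

```text
t: 15.3
position: [0.5228, 0.2678, 0.1829]
ee_rot: [3.136, 0.175, -0.005]
wrist_force: [-0.2, -0.3, 0.1]
width: 0.999
gripper_force: 0.0
```

Request:
{"method": "move_arm", "body": {"steps": [{"tx": 0, "ty": 0, "tz": 0, "yaw": 0, "gripper": 0}, {"tx": 0, "ty": 0, "tz": 0, "yaw": 0, "gripper": 0}]}}

```text
t: 15.5
position: [0.5234, 0.268, 0.1834]
ee_rot: [3.135, 0.191, -0.003]
wrist_force: [-0.4, -0.0, 0.6]
width: 0.994
gripper_force: 0.0
```

```bash
python3 -c "
from h import *
go(.5265,.267,.033,96.7)"
```

```text
t 15.5 pos [0.5234 0.268  0.1834] yang -83.03 tilt 0.12 q6 1.81 w 0.994 F [-0.36 -0.01  0.56] g 0.0
shift mm [  3.2   1.3 150.4]
yaw 0.27 shift after yaw: [  3.2   1.3 150.4]
```

Request:
{"method": "move_arm", "body": {"steps": [{"tx": 3, "ty": 1, "tz": 15, "yaw": 0, "gripper": 0}, {"tx": 0, "ty": 0, "tz": 25, "yaw": 0, "gripper": 0}, {"tx": 0, "ty": 0, "tz": 30, "yaw": 0, "gripper": 0}, {"tx": 0, "ty": 0, "tz": 30, "yaw": 0, "gripper": 0}, {"tx": 0, "ty": 0, "tz": 25, "yaw": 0, "gripper": 0}, {"tx": 0, "ty": 0, "tz": 15, "yaw": 0, "gripper": 0}, {"tx": 0, "ty": 0, "tz": 10, "yaw": 0, "gripper": 0}, {"tx": 0, "ty": 0, "tz": 0, "yaw": 0, "gripper": 0}, {"tx": 0, "ty": 0, "tz": 0, "yaw": 0, "gripper": 0.3}, {"tx": 0, "ty": 0, "tz": 0, "yaw": 0, "gripper": 0.5}]}}

```text
t: 16.5
position: [0.5282, 0.268, 0.0351]
ee_rot: [-3.136, -0.185, -0.003]
wrist_force: [0.5, -0.1, 0.2]
width: 0.694
gripper_force: 0.0
```

Request:
{"method": "move_arm", "body": {"steps": [{"tx": 0, "ty": 0, "tz": 0, "yaw": 0, "gripper": 0.6}, {"tx": 0, "ty": 0, "tz": 0, "yaw": 0, "gripper": 0.65}, {"tx": 0, "ty": 0, "tz": 0, "yaw": 0, "gripper": 0.7}, {"tx": 0, "ty": 0, "tz": 0, "yaw": 0, "gripper": 0.75}, {"tx": 0, "ty": 0, "tz": 0, "yaw": 0, "gripper": 0.8}, {"tx": 0, "ty": 0, "tz": 0, "yaw": 0, "gripper": 0.85}, {"tx": 0, "ty": 0, "tz": 0, "yaw": 0, "gripper": 0.9}, {"tx": 0, "ty": 0, "tz": 0, "yaw": 0, "gripper": 1}, {"tx": 0, "ty": 0, "tz": 0, "yaw": 0, "gripper": 1}, {"tx": 0, "ty": 0, "tz": 0, "yaw": 0, "gripper": 1}]}}

```text
t: 17.5
position: [0.5276, 0.2679, 0.0345]
ee_rot: [-3.136, -0.185, -0.0]
wrist_force: [-0.9, 0.9, 4.3]
width: 0.131
gripper_force: 59.3
```

Handle gripped (opening 11 mm, 59 N). Lifting to about 140 mm.

Request:
{"method": "move_arm", "body": {"steps": [{"tx": 0, "ty": 0, "tz": -5, "yaw": 0, "gripper": 1}, {"tx": 0, "ty": 0, "tz": -10, "yaw": 0, "gripper": 1}, {"tx": 0, "ty": 0, "tz": -20, "yaw": 0, "gripper": 1}, {"tx": 0, "ty": 0, "tz": -25, "yaw": 0, "gripper": 1}, {"tx": 0, "ty": 0, "tz": -25, "yaw": 0, "gripper": 1}, {"tx": 0, "ty": 0, "tz": -20, "yaw": 0, "gripper": 1}, {"tx": 0, "ty": 0, "tz": -10, "yaw": 0, "gripper": 1}, {"tx": 0, "ty": 0, "tz": 0, "yaw": 0, "gripper": 1}, {"tx": 0, "ty": 0, "tz": 0, "yaw": 0, "gripper": 1}]}}

```text
t: 18.4
position: [0.527, 0.2675, 0.1488]
ee_rot: [3.136, 0.185, -0.001]
wrist_force: [-0.4, 0.1, -1.8]
width: 0.128
gripper_force: 58.6
```

Run:
```python
from h import *
go(.5276+.0143,.2679-.2766,.15,96.8)
```

```text
t 18.4 pos [0.527  0.2675 0.1488] yang -83.26 tilt 0.05 q6 1.81 w 0.128 F [-0.41  0.07 -1.82] g 58.6
shift mm [-17.6 276.1  -1.1]
yaw -0.06 shift after yaw: [-17.9 276.1  -1.1]
```

Request:
{"method": "move_arm", "body": {"steps": [{"tx": -1, "ty": 12, "tz": 0, "yaw": 0, "gripper": 1}, {"tx": -2, "ty": 25, "tz": 0, "yaw": 0, "gripper": 1}, {"tx": -2, "ty": 35, "tz": 0, "yaw": 0, "gripper": 1}, {"tx": -3, "ty": 40, "tz": 0, "yaw": 0, "gripper": 1}, {"tx": -3, "ty": 45, "tz": 0, "yaw": 0, "gripper": 1}, {"tx": -2, "ty": 42, "tz": 0, "yaw": 0, "gripper": 1}, {"tx": -2, "ty": 35, "tz": 0, "yaw": 0, "gripper": 1}, {"tx": -2, "ty": 25, "tz": 0, "yaw": 0, "gripper": 1}, {"tx": -1, "ty": 12, "tz": 0, "yaw": 0, "gripper": 1}, {"tx": 0, "ty": 5, "tz": 0, "yaw": 0, "gripper": 1}, {"tx": 0, "ty": 0, "tz": 0, "yaw": 0, "gripper": 1}, {"tx": 0, "ty": 0, "tz": 0, "yaw": 0, "gripper": 1}]}}

```text
t: 19.6
position: [0.5417, -0.0075, 0.149]
ee_rot: [-3.136, -0.186, 0.001]
wrist_force: [0.3, 0.1, -1.1]
width: 0.132
gripper_force: 58.7
```

Request:
{"method": "move_arm", "body": {"steps": [{"tx": 0, "ty": 0, "tz": 10, "yaw": 0, "gripper": 1}, {"tx": 0, "ty": 0, "tz": 15, "yaw": 0, "gripper": 1}, {"tx": 0, "ty": 0, "tz": 15, "yaw": 0, "gripper": 1}, {"tx": 0, "ty": 0, "tz": 10, "yaw": 0, "gripper": 1}, {"tx": 0, "ty": 0, "tz": 10, "yaw": 0, "gripper": 1}, {"tx": 0, "ty": 0, "tz": 0, "yaw": 0, "gripper": 1}, {"tx": 0, "ty": 0, "tz": 0, "yaw": 0, "gripper": 1}]}}

```text
t: 20.3
position: [0.542, -0.0083, 0.0892]
ee_rot: [3.136, 0.185, -0.001]
wrist_force: [-0.4, 0.2, -0.7]
width: 0.13
gripper_force: 58.6
```

Run:
```python
from h import *
from station import grab_frame
go(.5276+.0143,.2679-.2766,.0655,96.8)
np.set_printoptions(linewidth=250)
for n in("scene","top"): cv2.imwrite(f"pics/{n}3.png",grab_frame(n)[:,:,::-1])
s=cv2.imread("pics/scene3.png").astype(int).sum(2)//3
print("scene rows 200-235, cols 224-262 step1");print(s[196:228,222:264])
```

```text
t 20.3 pos [ 0.542  -0.0083  0.0892] yang -83.24 tilt 0.02 q6 1.31 w 0.13 F [-0.37  0.2  -0.73] g 58.6
shift mm [-0.2  0.4 23.7]
yaw -0.04 shift after yaw: [-0.2  0.4 23.7]
scene rows 200-235, cols 224-262 step1
[[ 73  73  72 ... 104 107 109]
 [ 72  75  74 ... 100 106 109]
 [ 74  76  72 ... 131 109 110]
 ...
 [ 78  77  77 ...  54  54  48]
 [ 77  78  79 ...  63  61  47]
 [ 77  80  78 ...  83  71  49]]
```

```bash
cat > fit.py <<'E'
from h import *
from scipy.ndimage import map_coordinates
def fit(f,n,x0,z,az,zr=.0):
    I=cv2.GaussianBlur(cv2.imread(f).astype(np.float32).mean(2),(0,0),.6)
    a=np.radians(np.r_[tuple(np.arange(*q,4) for q in az)])
    def ring(c,r):
        uv=proj(n,np.c_[c[0]+r*np.cos(a),c[1]+r*np.sin(a),0*a+z]);return map_coordinates(I,[uv[:,1],uv[:,0]],order=1)
    best=[]
    for dx in np.arange(-.02,.0201,.001):
        for dy in np.arange(-.012,.0121,.001):
            c=np.array(x0)+[dx,dy]
            best.append((np.clip(ring(c,.0285)-ring(c,.0325),-60,60).mean(),*c.round(4)))
    best.sort(reverse=True);return best[:4]
E
python3 - <<'E'
from fit import *
az=[(75,165),(205,285)]
print("rest scene",fit("pics/scene2.png","scene",(.5778,.2742),.038,az))
print("now scene",fit("pics/scene3.png","scene",(.5938,-.0023),.0927,az))
print("rest top",fit("pics/top0.png","top",(.5734,.2737),.038,[(-80,80)]))
print("now top",fit("pics/top3.png","top",(.586,-.003),.0927,[(-80,80)]))
s=cv2.imread("pics/scene3.png").astype(int).sum(2)//3
for v in range(190,224,1): print(v,*s[v,224:262])
E
```

```text
rest scene [(np.float32(56.896137), np.float64(0.5788), np.float64(0.2732)), (np.float32(56.568565), np.float64(0.5788), np.float64(0.2742)), (np.float32(56.47152), np.float64(0.5778), np.float64(0.2742)), (np.float32(56.45869), np.float64(0.5778), np.float64(0.2732))]
now scene [(np.float32(58.453045), np.float64(0.5948), np.float64(-0.0033)), (np.float32(58.42261), np.float64(0.5938), np.float64(-0.0033)), (np.float32(58.27845), np.float64(0.5938), np.float64(-0.0043)), (np.float32(58.216515), np.float64(0.5928), np.float64(-0.0033))]
rest top [(np.float32(60.0), np.float64(0.5784), np.float64(0.2737)), (np.float32(60.0), np.float64(0.5774), np.float64(0.2737)), (np.float32(60.0), np.float64(0.5774), np.float64(0.2727)), (np.float32(60.0), np.float64(0.5774), np.float64(0.2717))]
now top [(np.float32(7.6135), np.float64(0.606), np.float64(0.009)), (np.float32(7.3822646), np.float64(0.605), np.float64(0.009)), (np.float32(7.1266785), np.float64(0.604), np.float64(0.009)), (np.float32(6.8542395), np.float64(0.603), np.float64(0.009))]
190 66 67 125 149 125 133 121 116 118 102 59 51 1
[... 3953 characters left out ...]
39 42 49 49 47 49 51 48 50 50 48 45
219 55 57 58 57 56 57 56 50 46 35 127 183 182 174 181 182 182 183 186 184 184 183 178 180 172 108 37 46 47 50 47 44 49 48 48 48 46 44
220 52 56 54 54 54 56 56 54 47 35 117 185 189 177 179 185 185 185 188 189 189 184 179 186 179 100 35 46 49 46 47 47 46 45 47 48 47 46
221 52 54 51 53 58 61 53 49 43 36 105 179 197 184 178 184 185 185 185 184 183 183 183 193 183 95 35 49 48 46 46 47 51 49 50 53 52 49
222 63 64 63 65 72 75 63 62 45 37 82 168 202 193 185 186 186 184 185 184 186 187 191 197 179 84 41 47 50 46 48 50 56 57 57 59 59 55
223 82 80 83 80 80 82 81 74 44 40 74 151 194 200 194 194 193 192 190 193 193 195 199 193 155 53 41 48 50 48 49 51 59 55 53 55 53 56
```

The lens centre is within about 1 mm of the specimen in the scene view. Trimming slightly and descending to 15 mm above the face.

Request:
{"method": "move_arm", "body": {"steps": [{"tx": -0.7, "ty": -0.7, "tz": 4, "yaw": 0, "gripper": 1}, {"tx": 0, "ty": 0, "tz": 6, "yaw": 0, "gripper": 1}, {"tx": 0, "ty": 0, "tz": 6, "yaw": 0, "gripper": 1}, {"tx": 0, "ty": 0, "tz": 4, "yaw": 0, "gripper": 1}, {"tx": 0, "ty": 0, "tz": 3, "yaw": 0, "gripper": 1}, {"tx": 0, "ty": 0, "tz": 0, "yaw": 0, "gripper": 1}, {"tx": 0, "ty": 0, "tz": 0, "yaw": 0, "gripper": 1}, {"tx": 0, "ty": 0, "tz": 0, "yaw": 0, "gripper": 1}, {"tx": 0, "ty": 0, "tz": 0, "yaw": 0, "gripper": 1}, {"tx": 0, "ty": 0, "tz": 0, "yaw": 0, "gripper": 1}]}}

```text
t: 21.4
position: [0.5413, -0.0079, 0.0665]
ee_rot: [3.136, 0.185, 0.0]
wrist_force: [-0.1, -1.0, -1.0]
width: 0.131
gripper_force: 58.6
```

Run:
```python
from fit import *
from station import grab_frame,r
go(.5412,-.0077,.0655,96.8)
print(np.abs(r.get_obs()["joint_vel"]).max())
cv2.imwrite("pics/scene4.png",grab_frame("scene")[:,:,::-1])
az=[(75,165),(205,285)]
for z in(.069,.064,.074): print(z,fit("pics/scene4.png","scene",(.5928,-.002),z,az)[:2])
s=cv2.imread("pics/scene4.png").astype(int).sum(2)//3;g=cv2.imread("pics/scene2.png").astype(int).sum(2)//3
print("lens col 241",[(v,int(s[v,240:243].mean())) for v in range(196,232)])
print("beaker on peg changed px",int((np.abs(s-g)[180:235,104:145]>40).sum()))
```

```text
t 21.4 pos [ 0.5413 -0.0079  0.0665] yang -83.25 tilt 0.02 q6 1.31 w 0.131 F [-0.1  -1.03 -0.95] g 58.6
shift mm [-0.1 -0.2  1. ]
yaw -0.05 shift after yaw: [-0.1 -0.2  1. ]
0.0020017350893990803
0.069 [(np.float32(58.460438), np.float64(0.5918), np.float64(-0.003)), (np.float32(58.414955), np.float64(0.5928), np.float64(-0.003))]
0.064 [(np.float32(58.4455), np.float64(0.5858), np.float64(-0.004)), (np.float32(58.29162), np.float64(0.5858), np.float64(-0.003))]
0.074 [(np.float32(58.637257), np.float64(0.5988), np.float64(-0.003)), (np.float32(58.57395), np.float64(0.5978), np.float64(-0.003))]
lens col 241 [(196, 142), (197, 142), (198, 138), (199, 147), (200, 176), (201, 213), (202, 249), (203, 255), (204, 252), (205, 232), (206, 231), (207, 237), (208, 227), (209, 228), (210, 227), (211, 226), (212, 240), (213, 253), (214, 255), (215, 255), (216, 211), (217, 194), (218, 198), (219, 195), (220, 185), (221, 185), (222, 185), (223, 193), (224, 203), (225, 197), (226, 154), (227, 29), (228, 42), (229, 49), (230, 65), (231, 81)]
beaker on peg changed px 430
```

Request:
{"method": "move_arm", "body": {"steps": [{"tx": 0, "ty": -0.7, "tz": 1, "yaw": 0, "gripper": 1}, {"tx": 0, "ty": 0, "tz": 0, "yaw": 0, "gripper": 1}, {"tx": 0, "ty": 0, "tz": 0, "yaw": 0, "gripper": 1}, {"tx": 0, "ty": 0, "tz": 0, "yaw": 0, "gripper": 1}, {"tx": 0, "ty": 0, "tz": 0, "yaw": 0, "gripper": 1}]}}

```text
t: 21.95
position: [0.5412, -0.0071, 0.0653]
ee_rot: [3.136, 0.185, -0.0]
wrist_force: [-0.2, 0.9, -1.1]
width: 0.127
gripper_force: 58.6
```

Run:
```python
from h import *
s,g=[cv2.imread(f"pics/scene{k}.png").astype(int).sum(2)//3 for k in(4,2)]
for nm,I in(("before",g),("now",s)):
    print(nm,"row205",[int(x) for x in I[204:207,106:140].mean(0)]);print(" col",[int(x) for x in I[183:240,123:127].mean(1)])
ys,xs=np.where(np.abs(s-g)[180:235,104:145]>40);print(np.bincount(xs+104)[104:],np.bincount(ys+180)[180:])
go(.5412,-.0077,.0655,96.8)
```

```text
before row205 [73, 73, 73, 68, 77, 162, 208, 206, 206, 207, 208, 208, 208, 209, 208, 208, 208, 208, 206, 206, 204, 202, 201, 199, 196, 194, 191, 191, 172, 92, 67, 72, 72, 71]
 col [73, 73, 73, 67, 81, 178, 221, 203, 203, 203, 203, 203, 203, 203, 203, 202, 208, 210, 205, 205, 206, 206, 205, 206, 206, 206, 206, 206, 207, 207, 206, 207, 207, 207, 207, 207, 207, 207, 208, 206, 206, 217, 210, 165, 137, 141, 141, 141, 141, 141, 145, 151, 143, 96, 38, 44, 47]
now row205 [71, 73, 72, 66, 76, 161, 207, 206, 204, 206, 207, 206, 205, 207, 206, 205, 205, 204, 204, 202, 203, 200, 198, 197, 195, 192, 188, 190, 170, 92, 65, 72, 74, 73]
 col [71, 72, 69, 60, 123, 237, 255, 255, 255, 255, 255, 255, 255, 255, 255, 255, 255, 251, 211, 200, 203, 203, 203, 203, 203, 205, 204, 204, 205, 204, 204, 205, 205, 205, 205, 205, 205, 205, 205, 204, 205, 222, 221, 161, 133, 138, 130, 183, 229, 227, 212, 143, 138, 97, 67, 72, 71]
[ 0  0  0  0  0  4  9 14 20 23 21 19 14 17 15 16 15 15 17 17 16 14 15 14
 13 11 11  9  6  3  3  3  7  7 10  7 14 12  9  7  3] [ 0  0  0  0  0  0  0  3 10  7 16 19 22 23 24 23 22 21 19 16 13  2  0  0
  0  0  0  0  0  0  2  3  3  2  3  4  3  7  5  5  5  7  8  9  9  9 10 10
 10 11 19 20 16 10]
t 21.95 pos [ 0.5412 -0.0071  0.0653] yang -83.25 tilt 0.01 q6 1.31 w 0.127 F [-0.21  0.9  -1.12] g 58.6
shift mm [-0.   0.6 -0.2]
yaw -0.05 shift after yaw: [-0.   0.6 -0.2]
```

The beaker's edges haven't moved; only the arm's shadow on it changed. The magnifier is still, level, centred and about 15 mm above the specimen's face, so I'm handing in.

```bash
python3 -c "
from station import r
print(r.sign_off())"
```

```text
the job is handed in; nothing more can be done
None
```

I handed the job in at about 22 s of the 61 s: the beaker stands upside down on the peg's flange and is let go, and the magnifier is held level and still over the specimen, by my measurements centred to about 1–2 mm and about 15 mm above its face; no verdict came back.

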